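# Pour the hinge pins from their carton

### The job

Fold the spout of the carton fully out while the carton stands upright, and only then tip the carton over in its stand so that all five hinge pins inside pour into the steel parts tray. Leave the spout out and the other things on the table where they are; the carton may stay tipped.

Things in the scene. Friction and masses are not known exactly. Their poses are not given: they have to be found in the camera images.
- stand: Tipping stand of dark steel, fixed: two A-shaped side frames 170 mm apart (184 mm overall, tops 159 mm high). They carry a cardboard carton on a level axis 150 mm above the table. Origin: on the table midway between the frames, right below that axis. Its x axis is the pouring direction (level), z up, y along the tipping axis.
- carton (a joint): Tipping of the carton, rad: 0 = upright (a stop), positive = its top goes over towards the stand's +x; stop at 2.3. Stiff (about 0.35 N m, some 5 to 9 N at the top edge), stays where it is left. Five pins lie loose on its bottom: they roll out through the open spout only when it is tipped past level (1.57); 2.1 to 2.3 surely empties it.
- carton_top_back (a point): Middle of the carton's upper back edge. The carton is closed, 74 mm (along the stand's x) x 82 mm x 140 mm high, centred on the tipping axis: upright it reaches from 80 to 220 mm above the table. Its plain back face (at the stand's -x) can be pushed near this edge, first over and then down, to tip it; the spout is on the opposite face.
- spout (a joint): Opening of the spout relative to the carton, rad: 0 = folded flat into the carton's face, stop at 0.9 = fully out. It turns about a hinge along its lower edge, its top coming outwards (towards the stand's +x) and down. Light (0.03 N m; about 1 N at the lip) and stays where it is left.
- spout_hinge (a point): Middle of the spout's hinge line, on the carton's pouring face (37 mm out from the tipping axis and, upright, 20 mm above it, so 170 mm above the table). Its axes turn with the spout: folded and upright they are the stand's axes.
- spout_lip (a point): Top of the lip, in its middle. The spout is a pale board leaf 76 mm wide, 44 mm high; from its top edge a lip 60 mm wide, 3 mm thick sticks 36 mm out, with an upturned rim 20 mm high at its end. Between carton face and rim is an open-topped pocket 33 mm across: a finger fits in from above. Point: the pocket's floor, 19 mm out from and 47 mm above the hinge line (spout's axes).
- tray: Magnetic parts tray, stainless steel, fixed to the table under the carton's pouring side: 200 mm (its x, along the pouring direction) x 130 mm (its y) x 30 mm high, wall 3 mm. Origin: centre of its underside; z up.
- pin0: Steel hinge pin, 62 mm long, 10 mm diameter, 38 g; one of five, lying inside the closed carton at the start. Origin: its centre; its length is its y axis.
- pin1: Steel hinge pin, 62 mm long, 10 mm diameter, 38 g; one of five, lying inside the closed carton at the start. Origin: its centre; its length is its y axis.
- pin2: Steel hinge pin, 62 mm long, 10 mm diameter, 38 g; one of five, lying inside the closed carton at the start. Origin: its centre; its length is its y axis.
- pin3: Steel hinge pin, 62 mm long, 10 mm diameter, 38 g; one of five, lying inside the closed carton at the start. Origin: its centre; its length is its y axis.
- pin4: Steel hinge pin, 62 mm long, 10 mm diameter, 38 g; one of five, lying inside the closed carton at the start. Origin: its centre; its length is its y axis.
- hinge: Bystander, loose: the brass door hinge without its pin, 88 x 59 mm, lying flat beyond the tray's far end. Origin: underside of its centre.
- gauge: Bystander, loose: the flat grey plastic screw gauge, 130 x 55 x 5 mm, behind the stand. Origin: underside of its centre.
- pliers: Bystander, loose: needle-nose pliers with black handles, about 190 mm long, lying. Origin: underside of its pivot (6 mm behind it).
- rasp: Bystander, loose: steel rasp with wooden handle, 300 mm long, lying. Origin: underside of its blade, 60 mm from the blade's centre towards the handle.
- tape: Bystander, loose: tape measure, black block 75 x 38 x 68 mm, standing. Origin: underside of its centre.
- level: Bystander, loose: aluminium spirit level, 200 x 22 x 45 mm, standing on its edge. Origin: underside of its centre.
There are look-alikes about, which are no part of the job. There is more than one size of the tray; the one meant has the size given above.

How it is judged:
By the outcome, as a careful person would: the job done as asked, in the order asked, and still so for the second after the job is handed in, with the robot touching nothing.
It also fails if it takes over 54 s, if anything falls off the work surface, if the arm or the gripper's body presses on something with over 40 N, if the wrist force passes 120 N, or if a joint passes its speed limit or range.

### The arm

A 6-joint arm with a two-finger parallel gripper is mounted at the origin on the work surface. World frame = base frame: x ahead of the robot, y to its left, z up, the work surface at z = 0. Lengths are in mm, angles in rad, forces in N, time in s.
With the tool pointing down it reaches from about 225 to 725 mm from the base axis. Payload 3.1 kg.
Tool frame: the origin (TCP) lies midway between the tips of the shut fingers; the grasp point (between the pads) lies 19 mm behind it; z points along the fingers, y is the line along which they close (so a half turn about z gives the same grasp; the last joint's range is limited). The gripper opens to 85 mm and grips with 20 to 120 N. Pads are 22 mm wide; open, the fingers measure 114 mm over their backs; the gripper's body (76 mm by 85 mm) begins 54 mm behind the grasp point. The pads swing forward as they close: fully open they stand 13 mm farther back than shut.
Start: joints at [-0.128, 0.048, 0.099, 1.622, 0, 1.443], TCP at [524.993, -0.012, 205.612] pointing down, gripper open.
Joint ranges: [-2.91, 2.91], [-0.99, 1.94], [-1.21, 1.42], [-2.12, 2.29], [-1.49, 1.47], [-3.14, 3.14]. Speed limits (rad/s): [2.79, 2.79, 3.14, 3.14, 3.14, 3.14].

### API

Orientations are given as a 3x3 rotation matrix whose columns are the frame's x, y, z axes.
In Python, from bench import arm gives the robot as it stands. Calls block until the motion is done:
- arm.goto(position, orientation): joint-space move of the TCP to a pose.
- arm.move_l(position, rot=None, max_speed=150, guard=None): straight line of the TCP; rot=None keeps the orientation; max_speed is the mean speed in mm/s. With guard (N) it stops when the force on the tool has changed by that much, and returns True; else False.
- arm.goto_joints(angles): joint-space move.
- arm.gripper_open() and arm.close_gripper(newtons=None): open the fingers fully, or close them until they stop; newtons is the grip in N (None keeps the last).
- arm.pause(seconds).
- arm.solve_ik(position, orientation): joint angles nearest the present ones, or None.
- arm.snapshot(name): name is "scene" or "side" or "wrist"; returns the picture (480x640x3 uint8, red, green, blue); there is no depth.
- arm.get_calibration(name): a dict with "intrinsics" (3x3 intrinsics, pixels), "world_from_camera" (4x4, takes a point from camera to world coordinates). Camera axes: x right, y down, z forward; pixel columns grow to the right and rows downward; lengths in mm; the calibration is good to about 2 mm. A picture is of the moment at which its call begins: read the wrist's pose just before it. get_calibration takes no time and is no camera call; for the wrist camera it gives the pose at the moment of the call.
A pose or a line that the arm cannot do raises arm.Unreachable and nothing moves.
- arm.hand_in(): hands the job in; it is judged then, once.
Readings, each from a call of its own:
- arm.read_time_s(): time.
- arm.read_joint_pos(): joint angles.
- arm.read_qvel(): joint speeds.
- arm.read_effort(): joint torques, N m.
- arm.read_tcp_pos(): TCP position.
- arm.read_tool_rot(): TCP orientation.
- arm.read_contact_force(): force on the tool from outside, world axes, zero at the start.
- arm.read_wrist_torque(): the same for the moment, N m.
- arm.read_gripper_width(): opening from 0.0 (shut) to 1.0 (fully open).
- arm.read_grip_force(): force on a finger pad.
Only numpy, scipy, OpenCV 4.12 (cv2) and the standard library are available. Lean on these libraries where they do the work, as an engineer would, in place of code of your own. Each camera call takes 0.05 s, during which the arm holds its last target. There are 200 camera calls.

## Working session

There is one attempt and no reset: what is moved stays moved. The work goes in short steps, each a Python script; the robot and the scene stay as the last script left them, time stands still between calls to the robot, and variables do not carry over. Pictures are saved under pics/ and viewed, at most 10 in all, crops included, and the job is handed in when it is done.

```bash
mkdir -p pics; ls; python3 - <<'E'
from bench import arm
import cv2,numpy as np
for n in ("scene","side"):
    im=arm.snapshot(n); cv2.imwrite(f"pics/{n}0.png",im[:,:,::-1])
    c=arm.get_calibration(n); print(n,np.round(c["intrinsics"],1).tolist(),np.round(c["world_from_camera"],3).tolist())
print(arm.read_time_s())
E
```

```text
pics
scene [[476.4, 0.0, 317.0], [0.0, 476.4, 243.9], [0.0, 0.0, 1.0]] [[-0.409, 0.742, -0.532, 1088.039], [0.912, 0.336, -0.234, 285.673], [0.005, -0.581, -0.814, 1091.331], [0.0, 0.0, 0.0, 1.0]]
side [[590.3, 0.0, 324.8], [0.0, 590.3, 218.8], [0.0, 0.0, 1.0]] [[-0.884, -0.317, 0.345, 34.968], [-0.468, 0.573, -0.673, 902.198], [0.015, -0.756, -0.654, 992.587], [0.0, 0.0, 0.0, 1.0]]
0.1
```

View pics/scene0.png

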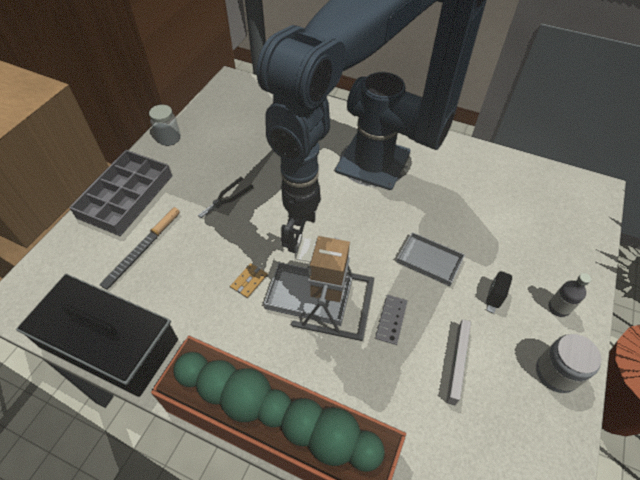

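View pics/side0.png

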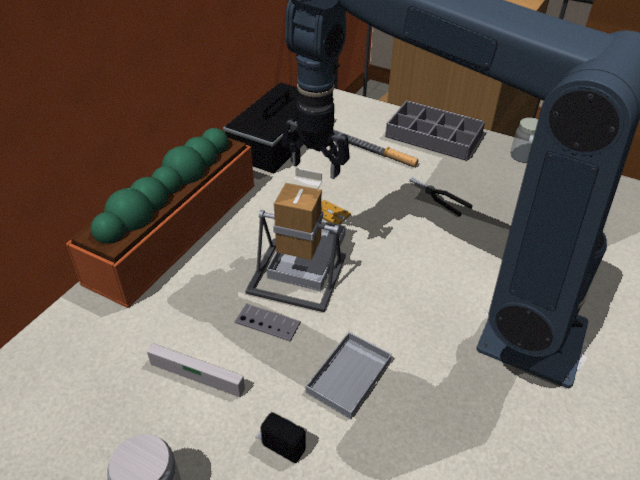

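Scene view: the carton is at about (330,262) with its stand around (330,300). The tray under it is at (300,288), with a look-alike tray at (430,258), and the hinge at (248,280). The pale spout faces left, roughly world −y. The gauge is behind at (392,318). I'll enlarge both views.

```bash
python3 - <<'E'
import cv2
a=cv2.imread("pics/scene0.png")[220:350,225:385]; cv2.imwrite("pics/c1.png",cv2.resize(a,None,fx=4.5,fy=4.5,interpolation=cv2.INTER_CUBIC))
a=cv2.imread("pics/side0.png")[155:315,230:370]; cv2.imwrite("pics/c2.png",cv2.resize(a,None,fx=3.75,fy=3.75,interpolation=cv2.INTER_CUBIC))
E
```

```text
(no output)
```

View pics/c1.png

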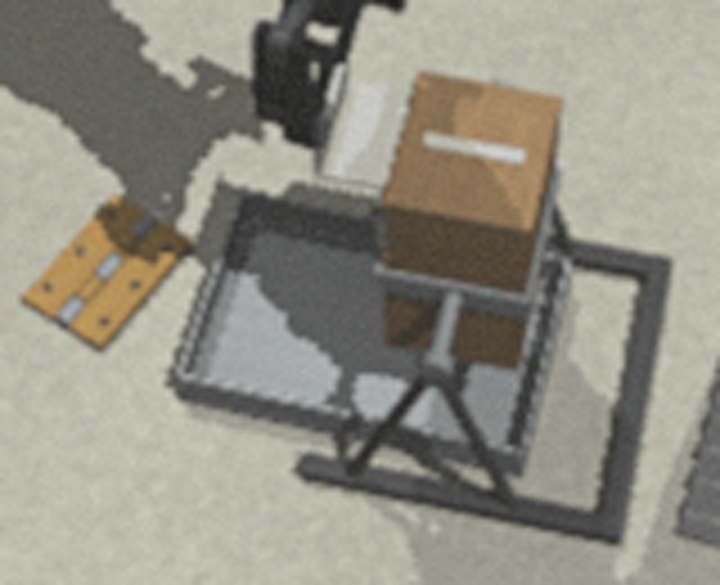

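View pics/c2.png

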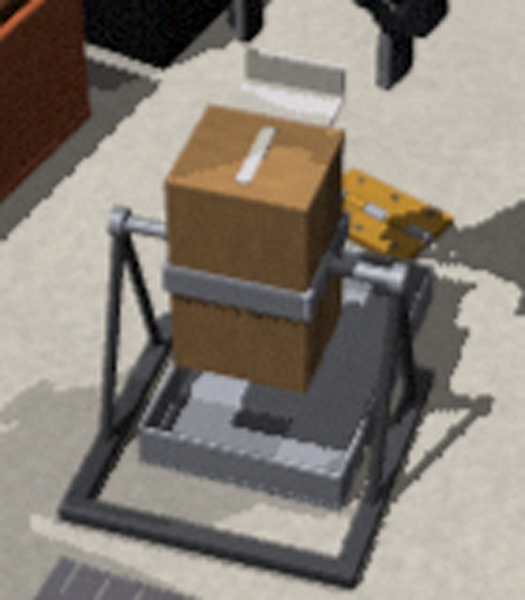

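The crops show the carton top corners in c1 at (420,73), (562,98), (540,232), (383,200), and in c2 at (210,105), (343,130), (307,210), (165,183). The pale lip with its rim is at c2 (245–345, 50–115), and the tray beneath runs towards the hinge.

```bash
cat > h.py <<'E'
from bench import arm
import numpy as np, cv2
def ray(n,uv,z,c=None):
    c=c or arm.get_calibration(n); T=np.array(c["world_from_camera"])
    d=T[:3,:3]@np.linalg.inv(c["intrinsics"])@np.array([*uv,1.]); o=T[:3,3]
    return o+d*(z-o[2])/d[2]
def proj(n,P):
    c=arm.get_calibration(n); T=np.linalg.inv(c["world_from_camera"]); p=c["intrinsics"]@(T[:3,:3]@np.array(P)+T[:3,3]); return p[:2]/p[2]
E
python3 - <<'E'
from h import *
np.set_printoptions(precision=1,suppress=True)
s=lambda p:(p[0]/4.5+225-.4,p[1]/4.5+220-.4)
q=lambda p:(p[0]/3.75+230-.4,p[1]/3.75+155-.4)
A=np.array([ray("scene",s(p),220) for p in [(420,73),(562,98),(540,232),(383,200)]])
B=np.array([ray("side",q(p),220) for p in [(343,130),(307,210),(165,183),(210,105)]])
for X in (A,B):
    print(X[:,:2],X.mean(0)); L=[np.linalg.norm(X[i]-X[i-3]) for i in range(4)]; print(np.array(L))
    d=(X[0]+X[3]-X[1]-X[2]); print("pour yaw",np.degrees(np.arctan2(d[1],d[0])))
# axis ends at z150: c1 (440,370); c2 (118,222),(405,275)
print(ray("scene",s((440,370)),155),ray("side",q((118,220)),155),ray("side",q((400,272)),155))
# stand base back corners
print(ray("scene",s((668,260)),8),ray("scene",s((620,540)),8),ray("side",q((62,512)),8),ray("side",q((352,582)),8))
print("rim",ray("side",q((246,50)),236),ray("side",q((345,68)),236))
# tray top corners z30
print("tray",*[ray("scene",s(p),30) for p in [(232,185),(175,380),(525,460),(570,258)]])
E
```

```text
[[497.3  27.9]
 [482.2  99.2]
 [560.2 119.1]
 [574.6  42.8]] [528.6  72.3 220. ]
[72.8 80.5 77.6 78.7]
pour yaw -78.68066579934145
[[494.5  26. ]
 [478.3  97.5]
 [557.6 115. ]
 [572.1  42.5]] [525.6  70.2 220. ]
[73.3 81.3 74.  79.4]
pour yaw -77.97619103937643
[615.7  92.1 155. ] [607.7  91.1 155. ] [442.7  52.1 155. ]
[418.7 155.    8. ] [596.9 193.    8. ] [592.6 191.2   8. ] [416.1 156.1   8. ]
rim [569.6   5.1 236. ] [511.2  -7.4 236. ]
tray [489.9 -96.1  30. ] [619.3 -65.9  30. ] [584.3 130.8  30. ] [454.5 105.4  30. ]
```

Both views agree: carton centre (527,71), pouring yaw −78°, top 73×80 mm, tray 133×200 mm and rim 73 mm out (expected 74). The look-alikes are the plain tray at scene (430,258), which is not under a stand, and the compartment box at (125,190). The stand with the carton is unique. I'll go up, shut the fingers, and look from above the lip.

```bash
cat >> h.py <<'E'
C=np.array([527.,71.]); yaw=np.radians(-78.2)
d=np.array([np.cos(yaw),np.sin(yaw)]); l=np.array([-d[1],d[0]])
def P(x,z,y=0): return np.array([*(C+d*x+l*y),z])
def RT(sg): # tool y along tipping axis
    y=np.array([*l,0])*sg; z=np.array([0,0,-1.]); return np.column_stack([np.cross(y,z),y,z])
E
python3 - <<'E'
from h import *
np.set_printoptions(precision=2,suppress=True)
print(arm.read_tool_rot(),arm.read_gripper_width())
arm.move_l(arm.read_tcp_pos()+[0,0,100]); arm.close_gripper(20)
for sg in (1,-1): print(sg,arm.solve_ik(P(57,280),RT(sg)))
js=arm.read_joint_pos()
sg=min((1,-1),key=lambda s:np.abs(arm.solve_ik(P(57,280),RT(s))-js).max()); print(sg)
arm.goto(P(57,290),RT(sg))
c=arm.get_calibration("wrist"); im=arm.snapshot("wrist"); cv2.imwrite("pics/w1.png",im[:,:,::-1])
im=arm.snapshot("side")[100:300,200:400]; cv2.imwrite("pics/s1.png",cv2.resize(im[:,:,::-1],None,fx=3,fy=3,interpolation=cv2.INTER_CUBIC))
for n,p in [("lip",P(56,217)),("tip",arm.read_tcp_pos()),("rimL",P(74,237,-30)),("rimR",P(74,237,30)),("cFL",P(37,220,-41)),("cFR",P(37,220,41))]:
  print(n,proj("wrist",p),(proj("side",p)-[200,100])*3)
print(arm.read_time_s(),arm.read_contact_force())
E
```

```text
[[-0.  1. -0.]
 [ 1.  0.  0.]
 [ 0. -0. -1.]] 0.9994979618360886
1 [-0.1   0.12  0.32  1.78  0.    1.27]
-1 [-0.1   0.12  0.32  1.78  0.   -1.87]
1
lip [320.08 240.76] [315.79 245.53]
tip [319.03 286.25] [316.12 160.44]
rimL [270.27 278.6 ] [363.04 216.33]
rimR [369.92 278.38] [283.62 201.68]
cFL [253.7  212.63] [362.93 268.15]
cFR [386.26 212.33] [253.23 247.25]
2.0667 [-0.37  0.28  0.84]
```

```bash
python3 -c "
import cv2,numpy as np
a=cv2.imread('pics/w1.png');b=cv2.imread('pics/s1.png');a=cv2.resize(a,(440,330));b=cv2.resize(b,(360,360))
o=np.zeros((360,800,3),np.uint8);o[:330,:440]=a;o[:,440:]=b;cv2.imwrite('pics/v1.png',o)"
```

```text
(no output)
```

View pics/v1.png

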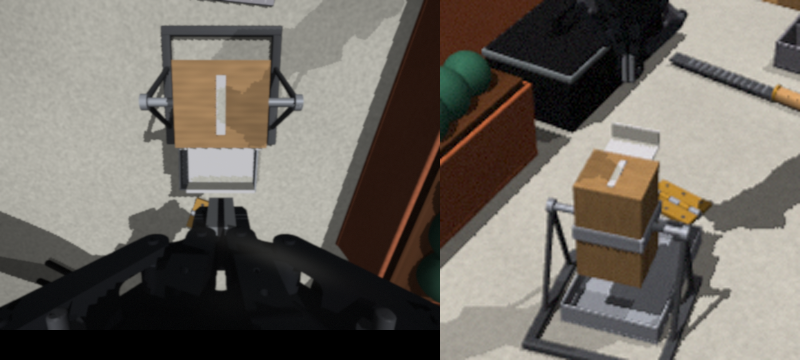

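The wrist view matches the prediction: rim at (185–255, 191), predicted (186–254, 191), and the carton's front edge at y≈147, predicted 146. The fingertip is at (220,200). Next I'll lower it into the pocket and open the spout.

```bash
python3 - <<'E'
from h import *
np.set_printoptions(precision=2,suppress=True)
H=lambda X,Z:P(37+X,170+Z)
arm.move_l(H(20,75)); f0=np.array(arm.read_contact_force())
print("g",arm.move_l(H(20,50),max_speed=40,guard=2.5),np.array(arm.read_contact_force())-f0)
for ph in np.linspace(.2,1.27,10)[1:]:
    g=arm.move_l(H(11+50*np.sin(ph),50*np.cos(ph)),max_speed=40,guard=4)
    f=np.array(arm.read_contact_force())-f0; print(round(ph,2),g,f@[*d,0],f[2])
    if g or np.linalg.norm(f)>4.5: break
im=arm.snapshot("side")[130:290,230:370]; cv2.imwrite("pics/s2.png",cv2.resize(im[:,:,::-1],None,fx=3.5,fy=3.5,interpolation=cv2.INTER_CUBIC))
print(arm.read_time_s(),arm.read_tcp_pos())
E
```

```text
g False [ 0.93 -1.05 -1.45]
0.32 False 0.09168693809024843 -1.166574425030949
0.44 False 0.8346768869832043 -1.0072274286618499
0.56 False 0.18578623561997412 -0.969293415137494
0.68 False 0.8670451264623809 -1.1182107810303168
0.79 True 1.1037678111167994 1.3042744711152001
4.8167 [544.45 -12.75 204.99]
```

View pics/s2.png

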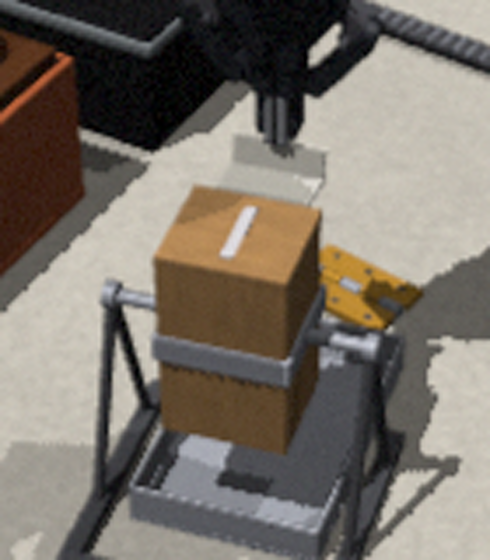

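```bash
python3 - <<'E'
from h import *
np.set_printoptions(precision=0,suppress=True)
S=lambda p:(proj("side",p)-[230,130])*3.5
def sp(x,z,y,t): return P(37+x*np.cos(t)+z*np.sin(t),170-x*np.sin(t)+z*np.cos(t),y)
print("tip",S(arm.read_tcp_pos()))
for t in (0,.2,.4,.6,.9): print(t,*[S(sp(*a,t)) for a in [(36,67,30),(36,67,-30),(33,47,30),(33,47,-30),(0,47,-30)]])
print(S(P(37,220,-41)),S(P(37,220,41)))
arm.pause(.3);print(arm.read_contact_force())
im=arm.snapshot("wrist"); cv2.imwrite("pics/w2.png",im[:,:,::-1])
W=lambda p:proj("wrist",p)
for t in (0,.3,.6,.9): print(t,*[W(sp(*a,t)) for a in [(36,67,30),(36,67,-30),(33,47,-30),(0,47,-30)]])
E
```

```text
tip [278. 170.]
0 [225. 131.] [318. 148.] [224. 160.] [316. 177.] [301. 208.]
0.2 [232. 131.] [324. 148.] [229. 162.] [320. 179.] [305. 201.]
0.4 [237. 135.] [328. 152.] [233. 167.] [323. 184.] [310. 196.]
0.6 [242. 144.] [332. 161.] [235. 175.] [325. 192.] [313. 194.]
0.9 [246. 165.] [334. 181.] [238. 193.] [326. 209.] [318. 196.]
[318. 208.] [190. 183.]
[ 1. -2.  2.]
0 [400. 289.] [238. 289.] [248. 264.] [243. 185.]
0.3 [391. 316.] [247. 316.] [254. 281.] [246. 218.]
0.6 [383. 324.] [256. 324.] [259. 285.] [250. 243.]
0.9 [376. 317.] [263. 317.] [264. 280.] [255. 259.]
```

View pics/w2.png

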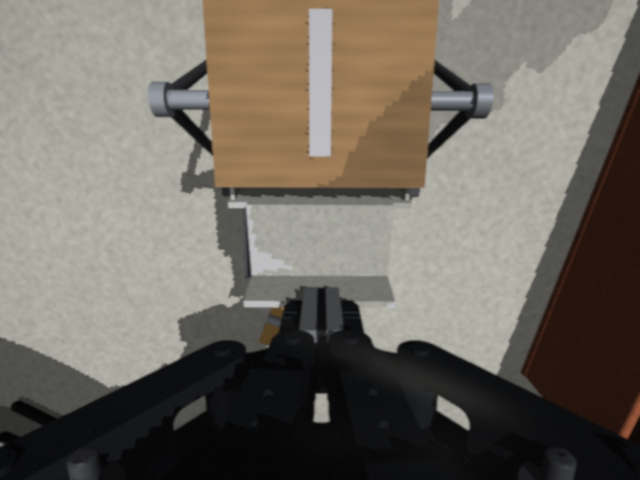

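```bash
python3 - <<'E'
from h import *
np.set_printoptions(precision=2,suppress=True)
print(arm.read_gripper_width(),arm.read_grip_force(),proj("wrist",arm.read_tcp_pos()),proj("side",arm.read_tcp_pos()))
print(proj("wrist",arm.read_tcp_pos()+[0,0,13]),(proj("side",arm.read_tcp_pos()+[0,0,13])-[230,130])*3.5)
for i in range(5): arm.pause(.05);print(arm.read_contact_force())
# enlarge earlier side images: finger, present + at z=290
b=cv2.imread("pics/s2.png")[70:230,190:350]; a=cv2.imread("pics/s1.png")[60:300,200:440]; w=cv2.imread("pics/w2.png")[180:340,200:440]
cv2.imwrite("pics/v2.png",np.hstack([cv2.resize(b,(400,400),interpolation=2),cv2.resize(a,(400,400),interpolation=2)]))
E
```

```text
-0.000423979841599369 1.4222647401038557 [318.93 286.21] [309.34 178.56]
[318.78 297.87] [277.66 153.4 ]
[ 1.92 -2.46  3.23]
[ 1.16 -2.24  3.  ]
[ 0.96 -2.5   2.48]
[ 1.14 -2.99  3.56]
[ 0.78 -2.51  3.79]
```

View pics/v2.png

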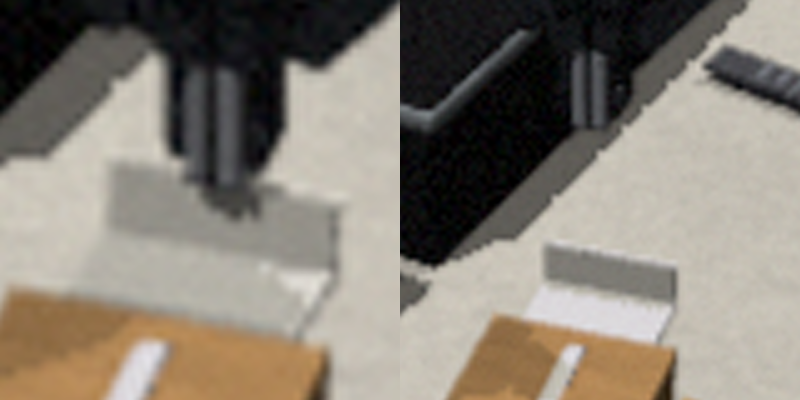

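The spout is only about 0.25 rad out, and the tip's apparent height disagrees with the TCP by 13–20 mm. I'll lift off and probe the carton top (z = 220, straight above the axis) to measure the real tip height, then its front face.

```bash
python3 - <<'E'
from h import *
np.set_printoptions(precision=2,suppress=True)
p=arm.read_tcp_pos(); arm.move_l([p[0],p[1],275],max_speed=120)
for i in range(3): arm.pause(.05);print(arm.read_contact_force())
arm.move_l(P(0,265)); arm.move_l(P(0,240),max_speed=80)
print(arm.move_l(P(0,195),max_speed=30,guard=3.5),arm.read_tcp_pos(),arm.read_contact_force())
im=arm.snapshot("side")[130:290,230:370]; cv2.imwrite("pics/s3.png",cv2.resize(im[:,:,::-1],None,fx=3.5,fy=3.5,interpolation=cv2.INTER_CUBIC))
arm.move_l(P(0,265))
im=arm.snapshot("wrist"); cv2.imwrite("pics/w3.png",im[:,:,::-1])
print(arm.read_time_s())
E
```

```text
[ 0.04 -0.92 -0.36]
[0.02 0.32 0.29]
[-1.59 -0.12  0.33]
False [527.15  71.   195.25] [0.33 0.28 0.06]
9.85
```

```bash
python3 -c "
import cv2,numpy as np
a=cv2.resize(cv2.imread('pics/w3.png')[:,100:540],(400,436));b=cv2.resize(cv2.imread('pics/s3.png')[0:436],(400,356))
o=np.zeros((436,800,3),np.uint8);o[:,:400]=a;o[:356,400:]=b;cv2.imwrite('pics/v3.png',o)"
```

```text
(no output)
```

View pics/v3.png

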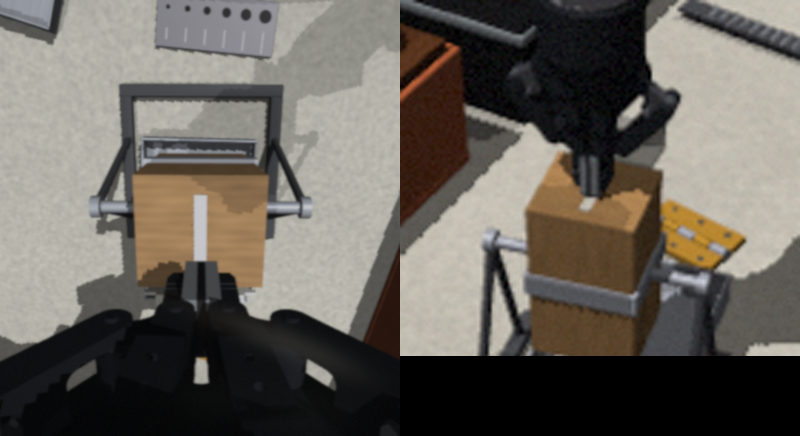

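No contact at TCP 195, so the real tip is over 25 mm above the nominal TCP. I'll keep probing down to find the offset.

```bash
python3 - <<'E'
from h import *
np.set_printoptions(precision=2,suppress=True)
arm.move_l(P(0,200),max_speed=120)
print(arm.move_l(P(0,170),max_speed=15,guard=4),arm.read_tcp_pos(),arm.read_contact_force())
p=arm.read_tcp_pos(); arm.pause(.1); print(arm.read_contact_force())
J=arm.read_joint_pos(); print(J)
c=arm.get_calibration("wrist")["world_from_camera"]; print(c[:3,3]-p)
im=arm.snapshot("side")[130:290,230:370]; cv2.imwrite("pics/s4.png",cv2.resize(im[:,:,::-1],None,fx=3.5,fy=3.5,interpolation=cv2.INTER_CUBIC))
arm.move_l(P(0,215)); print(arm.read_time_s())
E
```

```text
True [527.1   71.01 194.35] [-0.86  0.18  4.44]
[0.89 0.38 5.23]
[ 0.01  0.06  0.09  1.6  -0.    1.37]
[-13.16  67.57 167.36]
11.7333
```

The tip meets the carton top (220) at TCP 194.4, so the real tip sits 25.6 mm above the nominal TCP. I'll apply that offset and redo the spout.

```bash
echo 'OFF=25.6' >> h.py; python3 - <<'E'
from h import *
np.set_printoptions(precision=2,suppress=True)
H=lambda X,Z:P(37+X,170+Z-OFF)
arm.move_l(H(23,85)); arm.move_l(H(23,72)); arm.pause(.1)
F=lambda:np.mean([np.array(arm.read_contact_force()) for _ in range(1)],0)
f0=np.array(arm.read_contact_force())
print("g",arm.move_l(H(23,49),max_speed=40,guard=4),arm.read_tcp_pos()[2]+OFF-170)
for ph in np.linspace(.25,1.33,10)[1:]:
    g=arm.move_l(H(11+50*np.sin(ph),50*np.cos(ph)),max_speed=35,guard=5)
    f=np.array(arm.read_contact_force())-f0; print(round(ph,2),g,f@[*d,0],f[2])
    if g: break
im=arm.snapshot("side")[130:290,230:370]; cv2.imwrite("pics/s5.png",cv2.resize(im[:,:,::-1],None,fx=3.5,fy=3.5,interpolation=cv2.INTER_CUBIC))
im=arm.snapshot("wrist"); cv2.imwrite("pics/w5.png",im[:,:,::-1])
S=lambda p:(proj("side",p)-[230,130])*3.5
print("tip",S(arm.read_tcp_pos()+[0,0,OFF]))
def sp(x,z,y,t): return P(37+x*np.cos(t)+z*np.sin(t),170-x*np.sin(t)+z*np.cos(t),y)
for t in (0.5,.7,.9,1.1): print(t,*[proj("wrist",sp(*a,t)) for a in [(36,67,30),(36,67,-30),(33,47,-30),(0,44,-38)]],S(sp(36,67,30,t)),S(sp(36,67,-30,t)))
print(proj("wrist",P(37,220,-41)),proj("wrist",P(37,220,41)),proj("wrist",P(-37,220,41)))
print(arm.read_time_s(),arm.read_tcp_pos())
a=cv2.resize(cv2.imread('pics/w5.png')[:,100:540],(400,436));b=cv2.resize(cv2.imread('pics/s5.png')[0:436],(400,356))
o=np.zeros((436,800,3),np.uint8);o[:,:400]=a;o[:356,400:]=b;cv2.imwrite('pics/v5.png',o)
E
```

```text
g False 48.97650357866465
0.37 False -1.7471835003726126 -0.37327276036645873
0.49 False -0.5494978896802291 -0.7650056873297574
0.61 False 0.847711055792304 -0.459213132847265
0.73 False -0.07554808439135538 0.20925051779325377
0.85 False -0.3696404489656673 -0.696753098901466
0.97 False -0.5693072206024588 -0.15894490761229002
1.09 False 0.2137591989369515 -0.588336527748381
1.21 False 0.019893164557111313 -0.5494133795076069
1.33 False 1.2073624889165564 0.17616820089363805
tip [282.71 187.82]
0.5 [409.26 361.55] [225.22 361.46] [233.63 305.76] [191.83 232.7 ] [239.78 139.24] [330.   155.94]
0.7 [400.1  357.33] [235.28 357.25] [240.28 303.32] [198.79 250.67] [243.41 150.08] [332.72 166.7 ]
0.9 [392.54 346.2 ] [243.59 346.13] [245.97 295.73] [205.9  262.36] [245.66 164.54] [334.15 181.13]
1.1 [386.41 330.34] [250.33 330.28] [250.72 284.23] [212.76 268.14] [246.49 182.01] [334.27 198.63]
[159.19 165.52] [473.25 165.45] [ 510.33 -192.59]
16.4 [547.06 -24.02 156.34]
```

```bash
python3 - <<'E'
from h import *
np.set_printoptions(precision=2,suppress=True)
H=lambda X,Z:P(37+X,170+Z-OFF)
arm.pause(.2); f0=np.mean([(arm.pause(.02),np.array(arm.read_contact_force()))[1] for _ in range(5)],0); print(f0)
for ph in np.arange(1.37,1.55,.04):
    g=arm.move_l(H(11+50*np.sin(ph),50*np.cos(ph)),max_speed=15,guard=4)
    f=np.mean([(arm.pause(.02),np.array(arm.read_contact_force()))[1] for _ in range(4)],0)-f0; print(round(ph,2),g,f@[*d,0],f[2])
    if g or f[2]>2: break
S=lambda p:(proj("side",p)-[230,130])*3.5
im=arm.snapshot("side")[130:290,230:370]; s=cv2.resize(im[:,:,::-1],None,fx=3.5,fy=3.5,interpolation=cv2.INTER_CUBIC)
w=np.ascontiguousarray(arm.snapshot("wrist")[:,:,::-1])
def sp(x,z,y,t): return P(37+x*np.cos(t)+z*np.sin(t),170-x*np.sin(t)+z*np.cos(t),y)
for t,col in ((.6,(255,0,0)),(.9,(0,0,255))):
  for a in [(36,67,30),(36,67,-30),(33,47,-30),(0,44,-38)]:
    for img,q in ((w,proj("wrist",sp(*a,t))),(s,S(sp(*a,t)))): cv2.drawMarker(img,tuple(int(v) for v in q),col,0,8)
cv2.drawMarker(s,tuple(int(v) for v in S(arm.read_tcp_pos()+[0,0,OFF])),(0,255,0),0,8)
print(arm.read_time_s(),arm.read_tcp_pos())
o=np.zeros((480,800,3),np.uint8);o[:,:400]=w[:,120:520];o[:457,400:]=cv2.resize(s,(400,457))
cv2.imwrite('pics/v6.png',o)
E
```

```text
[ 1.68 -2.62  0.13]
1.37 True -2.8760517081781507 2.2256720693972643
17.0583 [547.29 -24.92 154.76]
```

View pics/v6.png

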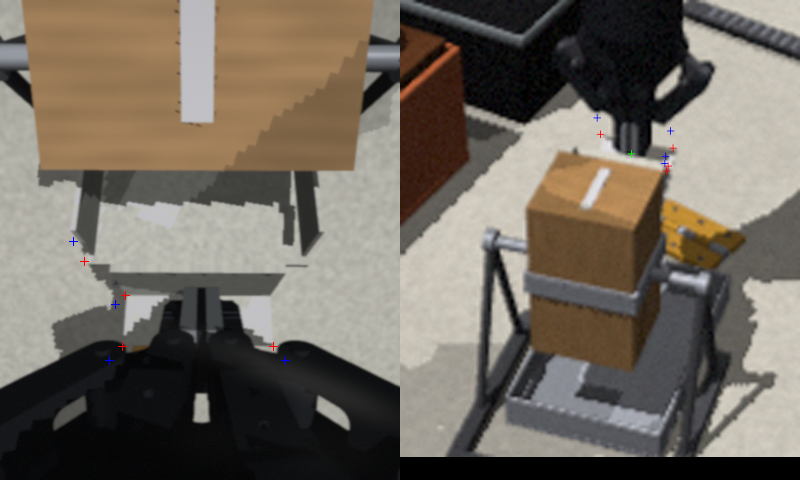

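The view shows the spout at the red 0.9 rad markers (rim at (122–273, 346), leaf corners at (85,262)), with the carton upright and the stop felt. Now I'll tip it from behind.

```bash
python3 - <<'E'
from h import *
np.set_printoptions(precision=2,suppress=True)
p=arm.read_tcp_pos(); arm.move_l([p[0],p[1],250-OFF],max_speed=150)
arm.move_l(P(-66,255-OFF),max_speed=200)
s=58
def pos(t):
    off=np.interp(t,[1.3,1.8],[-11,11]); return P(-37*np.cos(t)+s*np.sin(t)+off,150+37*np.sin(t)+s*np.cos(t)-OFF)
arm.move_l(P(-66,150+s-OFF),max_speed=100); arm.pause(.1); f0=np.array(arm.read_contact_force())
ts=[0.05]+list(np.linspace(.2,2.2,14))
for t in ts:
    g=arm.move_l(pos(t),max_speed=50 if t<1.3 else 35,guard=30)
    f=np.array(arm.read_contact_force())-f0; print(round(t,2),g,f@[*d,0],f[2])
    if g: break
arm.pause(1.0); print(arm.read_time_s())
for n in ("scene","side"): cv2.imwrite(f"pics/{n}_t.png",arm.snapshot(n)[:,:,::-1])
E
```

```text
0.05 False -0.8015136190266328 2.7987669079883877
0.2 False -3.513472355809819 1.9830996813167348
0.35 False -3.693096633438044 2.6335261850092215
0.51 False -2.3320113139332874 4.71275578610665
0.66 False -2.895571643047981 4.676185618235863
0.82 False -2.0351853119226955 6.424067497105412
0.97 False -0.4904566241303779 6.463208634873854
1.12 False 0.5964503400320399 7.594816020957151
1.28 False 2.339430666330718 7.361953291978705
1.43 False -0.9531686176067868 2.3475174700643313
1.58 False -1.8249989887824378 2.3658791879786247
1.74 False -0.06746509054000653 1.7556868251030688
1.89 False 1.4019778185342489 1.6639681964230815
2.05 False 0.5806923820097347 1.5187113052235865
2.2 False 2.0750089898078463 0.8309593254710052
26.925
```

The force dropped after 1.3 rad (pins shifting, or lost contact). I'll retreat and estimate the carton angle by fitting its projected box to the brown pixels in two views.

```bash
cat > fit.py <<'E'
from h import *
def brown(im):
    h=cv2.cvtColor(im,cv2.COLOR_RGB2HSV); return ((h[...,0]>8)&(h[...,0]<22)&(h[...,1]>90)).astype(np.uint8)
def fit(n,im):
    B=brown(im); best=[]
    for t in np.arange(0,2.45,.05):
        pts=[]
        for x in(-37,37):
            for y in(-41,41):
                for z in(-70,70): pts.append(proj(n,P(x*np.cos(t)+z*np.sin(t),150-x*np.sin(t)+z*np.cos(t),y)))
        pts=np.array(pts); m=np.zeros_like(B); cv2.fillConvexPoly(m,cv2.convexHull(pts.astype(np.float32)).astype(int),1)
        c=proj(n,P(0,150)).astype(int); roi=np.zeros_like(B); cv2.circle(roi,tuple(int(v) for v in c),75,1,-1)
        b=B&roi; best.append((round((b&m).sum()/max((b|m).sum(),1),3),round(t,2)))
    return sorted(best)[::-1][:5]
E
python3 - <<'E'
from fit import *
for n in("side","scene"): print("start",n,fit(n,cv2.imread(f"pics/{n}0.png")[:,:,::-1].copy())[:3])
p=arm.read_tcp_pos(); print(p)
arm.move_l([p[0],p[1],270],max_speed=150)
for n in("side","scene"):
    im=arm.snapshot(n); cv2.imwrite(f"pics/{n}_u.png",im[:,:,::-1]); print(n,fit(n,im))
print(arm.read_time_s())
E
```

```text
start side [(np.float64(0.621), np.float64(0.0)), (np.float64(0.614), np.float64(0.05)), (np.float64(0.613), np.float64(0.1))]
start scene [(np.float64(0.389), np.float64(0.0)), (np.float64(0.376), np.float64(0.05)), (np.float64(0.358), np.float64(0.1))]
[543.25647188  -6.98889244 120.15677632]
side [(np.float64(0.602), np.float64(2.2)), (np.float64(0.589), np.float64(2.15)), (np.float64(0.576), np.float64(2.25)), (np.float64(0.567), np.float64(2.1)), (np.float64(0.556), np.float64(2.3))]
scene [(np.float64(0.492), np.float64(2.25)), (np.float64(0.488), np.float64(2.3)), (np.float64(0.482), np.float64(2.35)), (np.float64(0.48), np.float64(2.2)), (np.float64(0.477), np.float64(2.1))]
28.275
```

The carton is at about 2.2 rad in both views. Next I'll check for pins in the tray with a rectified wrist image, read numerically, and compare the bystanders before and after.

```bash
python3 - <<'E'
from h import *
arm.move_l(P(175,285),max_speed=250)
n="wrist"; im=arm.snapshot(n); cv2.imwrite("pics/w7.png",im[:,:,::-1])
sc=arm.snapshot("scene"); cv2.imwrite("pics/scene7.png",sc[:,:,::-1]); cv2.imwrite("pics/side7.png",arm.snapshot("side")[:,:,::-1])
tc=np.array([537,18.6]); print("tray centre along d",(tc-C)@d)
xs=np.arange(-60,165,3.); ys=np.arange(-72,73,3.)
# rectify plane z=8 : homography from 4 pts
src=np.float32([proj(n,P(x,8,y)) for x,y in[(-60,-72),(165,-72),(165,72),(-60,72)]])
M=cv2.getPerspectiveTransform(src,np.float32([[0,0],[225,0],[225,144],[0,144]])*2)
r=cv2.warpPerspective(im,M,(450,288)); cv2.imwrite("pics/r7.png",r[:,:,::-1])
g=cv2.resize(cv2.cvtColor(r,cv2.COLOR_RGB2GRAY),(113,48),interpolation=cv2.INTER_AREA)
ch=" .:-=+*#%@"
for row in g: print("".join(ch[min(9,int(v)*10//230)] for v in row))
a=cv2.imread("pics/scene0.png");b=cv2.imread("pics/scene7.png")
D=(cv2.absdiff(a,b).max(2)>60).astype(np.uint8)
D=cv2.morphologyEx(D,cv2.MORPH_OPEN,np.ones((3,3)))
k,_,st,_=cv2.connectedComponentsWithStats(D); print(st[1:][st[1:,4]>15])
print(arm.read_time_s())
E
```

```text
tray centre along d 53.33761168953019
                   .+=---::::::::------:::::::-::---:----:-::::::-----::::::::::::::::::::::-==+=========*=--=+#%
                   .*=::........:::::::::....................................................:::::------=*+--=+#%
                   .+-::::::::::::::..................:..::..:::::::::::::::::::::::::::::::::::::=++++==*+---=#%
                   .=-:::------------------------::::::::::::::::::::::::::::::::::::::::::::::::-++++++=*+---+##
                   .=-:::-==============================-------::::::::::::::::::::::::::::-::--:-+*++++=*+---+##
                   .=-:--======================================----------------------------------=+*+++==*+=--=##
                   .=-:--======================================----------------------------------=***+++=++=--=*#
                   .==::-======================================----------------------------------=***+++=++=--=*#
                   .=-:::-=====================================----------------------------------=***+++=++=-=+##
                   .=-:::-==========
[... 4543 characters left out ...]
[  412    75    13    13    79]
 [  343   124     6     4    20]
 [  352   128     5     4    17]
 [  397   133    38    23   264]
 [  318   148    22    18   264]
 [  208   155   113   123  5178]
 [  407   157     4     6    21]
 [  226   190     7     6    29]
 [  316   237    16    11   132]
 [  327   243    20    21   155]
 [  349   245    16    29   335]
 [  300   251    13    12   119]
 [  268   261    10    16    64]
 [  289   261     9     4    31]
 [  314   267     8    10    58]
 [  297   268    11     8    60]
 [  277   270     5    10    33]
 [  348   281    13     9    98]
 [  279   285     9    10    63]
 [  328   296    14     6    67]
 [  330   302     5     4    19]]
28.9583
```

The floor map shows a row of side-by-side bars about 62 mm long in the tray at X≈56–86 mm. The rest are hidden under the carton's edge, so I'll look from a tilted pose.

```bash
python3 - <<'E'
from h import *
n="wrist"; ok=False
for tilt in (1.0,.85,.7,.55):
  for X,z in ((230,170),(200,190),(180,200),(160,220)):
    zt=np.array([*(-d*np.sin(tilt)),-np.cos(tilt)]); y=np.array([*l,0]); R=np.column_stack([np.cross(y,zt),y,zt])
    q=arm.solve_ik(P(X,z),R)
    if q is not None and not ok:
        try: arm.goto(P(X,z),R); ok=True; print(tilt,X,z)
        except arm.Unreachable: pass
im=arm.snapshot(n); cv2.imwrite("pics/w8.png",im[:,:,::-1])
print(np.array(arm.get_calibration(n)["world_from_camera"]).round(2).tolist())
src=np.float32([proj(n,P(x,9,y)) for x,y in[(-40,-65),(160,-65),(160,65),(-40,65)]]); print(src.round())
M=cv2.getPerspectiveTransform(src,np.float32([[0,0],[200,0],[200,130],[0,130]])*2)
r=cv2.warpPerspective(im,M,(400,260)); cv2.imwrite("pics/r8.png",r[:,:,::-1])
g=cv2.resize(cv2.cvtColor(r,cv2.COLOR_RGB2GRAY),(100,40),interpolation=cv2.INTER_AREA)
ch=" .:-=+*#%@"
for row in g: print("".join(ch[min(9,int(v)*10//230)] for v in row))
hsv=cv2.resize(cv2.cvtColor(r,cv2.COLOR_RGB2HSV),(100,40),interpolation=cv2.INTER_AREA)
print("sat"); print("".join(ch[min(9,int(v)*10//200)] for v in hsv[20,:,1]))
print(arm.read_time_s())
E
```

```text
0.85 200 190
[[0.98, 0.17, -0.11, 585.64], [0.21, -0.82, 0.53, -202.12], [0.0, -0.54, -0.84, 353.89], [0.0, 0.0, 0.0, 1.0]]
[[265. 173.]
 [247. 337.]
 [390. 338.]
 [374. 173.]]
::::::---::::::::.........................................:::::::::::::::::::::::::::::::=+-:..:--==
.:::-+++++++++++=::::::::::::::::::::::::::::::::::::::::::::::::::::::::::::::::::::::::++-:...:--=
...:-+**********=-:::::::::::::::::::::::::::::::::::::::::::::::::::::::::::::::::::::::=+-:..::::-
....:=+********+=::::::::::::::::::::::::::::::::::::::::::::::::::::::::::::::::::::::::=+-::::::::
.....-++*******+=::::::::::::::::::::::::::::::::::::::::::::::::::::::::::::::::::::::::++-:.::::::
.....:=+*******+=-:::::::::::::::::::::::::::::::::::::::::::::::::::::::::::::::::::::::=+-::::::::
.....:=*******+=-::::::::::::::::::::::::::::::::::::::::::::::::::::::::::::::::::::::::=+-::::::::
.....:=******+=:::::::::::::::::::::::::::::::::::::::::::::::::::::::::::::::::::::::::-++-::::::::
.....:=***#*+--::::::::::::::::::::::::::::::::::::::::::::::::::::::::::::::::::::::::::=+-:...::..
.....:=**##*=-
[... 2529 characters left out ...]
#####################%%%%%#**+--------=*%@@@%%%%%%%%%%%%%%%%%%%%%%%%%%%%#*-:...:::
.....-+****##########################***++==---------=*+*%%%%%%#######**##*+****#*++**+***++-:...:::
.....:=++==+++++==++==++============--::-------------==-==========----::--::::::::::::::::-+-:...:::
....:::::::::::::::::::::::::::::::::::-------=-------=---==-=---==-:--::--::--::-:::-::---+-:..::=+
..:::::-:::--:::::--:::-::...........::-:---:---:::::--::--::--::--::-::::::::::::::::::::-+-::-=+*#
:::::::::::::::::::::...........::::::--==========++++++++++++++*******++++++++++++*******+*=+**####
sat
             ....  . .........  ....................    .. ...............  ............ .... ..    
29.7333
```

```bash
python3 - <<'E'
import cv2,numpy as np
for f,x0 in(("r7",-60),("r8",-40)):
    g=cv2.cvtColor(cv2.imread(f"pics/{f}.png"),cv2.COLOR_BGR2GRAY).astype(float)
    h=72 if f=="r7" else 65
    for y in((-25,-15),(-12,-2),(2,10),(14,22)):
        p=g[(y[0]+h)*2:(y[1]+h)*2].mean(0).reshape(-1,4).mean(1)
        a=(20-x0)//2;b=(110-x0)//2
        print(f,y,"X20..110 step2:",*p[a:b].astype(int))
# side views: changed silver-ish blobs in raw w8 -> gradient lines parallel to axis
g=cv2.cvtColor(cv2.imread("pics/w8.png"),cv2.COLOR_BGR2GRAY)
for u in(300,310,330,340): print(u,"rows170-340 step2",*g[170:340:2,u-2:u+3].mean(1).astype(int))
E
```

```text
Traceback (most recent call last):
ValueError: cannot reshape array of size 450 into shape (4)
```

```bash
python3 - <<'E'
import cv2,numpy as np
for f,x0 in(("r7",-60),("r8",-40)):
    g=cv2.cvtColor(cv2.imread(f"pics/{f}.png"),cv2.COLOR_BGR2GRAY).astype(float)
    h=72 if f=="r7" else 65
    for y in((-25,-15),(-12,-2),(2,10),(14,22)):
        p=g[(y[0]+h)*2:(y[1]+h)*2].mean(0)
        p=[p[int((X-x0)*2):int((X-x0)*2)+4].mean() for X in range(20,110,2)]
        print(f,y,*np.int32(p))
g=cv2.cvtColor(cv2.imread("pics/w8.png"),cv2.COLOR_BGR2GRAY)
for u in(290,305,340,350): print(u,*g[180:320:2,u-3:u+4].mean(1).astype(int))
E
```

```text
r7 (-25, -15) 97 98 98 98 98 97 97 97 97 97 96 97 97 98 99 99 100 100 101 100 100 95 91 86 84 84 84 84 84 84 84 84 84 84 85 81 66 58 71 80 74 65 76 84 82
r7 (-12, -2) 94 94 95 95 95 96 96 97 97 98 98 99 100 100 101 101 101 101 101 100 99 96 93 88 84 84 85 85 85 85 84 84 84 84 84 81 64 58 71 80 74 67 78 84 80
r7 (2, 10) 97 97 98 98 99 99 99 99 100 100 100 100 100 101 101 101 101 101 101 101 100 98 96 89 86 85 85 85 85 85 85 85 86 85 85 82 64 57 71 79 73 68 80 87 83
r7 (14, 22) 98 98 99 99 100 100 100 101 101 101 101 101 101 101 101 102 101 101 100 100 99 97 96 107 120 129 135 142 149 155 162 168 173 176 179 174 142 122 149 161 130 91 109 161 169
r8 (-25, -15) 49 48 48 53 58 58 51 47 51 57 57 52 47 47 49 48 47 51 56 56 51 47 48 50 50 50 50 50 50 50 50 50 50 50 50 50 49 47 50 56 58 53 47 49 51
r8 (-12, -2) 50 48 47 52 58 58 52 47 49 55 57 53 48 47 49 49 47 49 54 56 52 48 48 50 51 50 50 50 50 50 50 50 50 50 50 51 49 46 49 56 58 53 47 50 73
r8 (2, 10) 50 49 47 50 57 58 54 54 64 70 68 60 51 47 50 50 48 48 52 56 54 49 48 50 51 51 51 51 51 51 51 51 51 51 51 51 49 46 49 57 58 52 47 50 59
r8 (
[... 437 characters left out ...]
9 48 50 59 56 47 50 58 54 48 47 49 47 51 57 54 48 48 49 50 50 50 50 49 50 50 50 50 50 48 46 52 59 56 48 48 60 101 111 114 117 118 120 121 123 123 124 126 127 128 128 128 128
340 81 149 157 157 152 150 155 159 160 161 161 162 163 163 164 164 165 166 152 99 92 71 61 102 112 108 83 63 82 123 103 67 63 54 48 51 77 132 152 161 170 175 179 181 182 181 172 149 156 128 88 54 50 87 154 143 141 133 115 96 86 87 89 92 95 99 102 105 106 111
350 79 150 159 160 160 161 161 162 162 162 163 164 164 165 166 167 167 168 166 161 157 145 139 162 176 170 150 156 182 191 162 135 120 76 65 67 90 160 182 183 183 183 184 184 184 184 180 166 169 153 134 129 152 172 179 150 147 135 105 70 47 34 30 31 30 31 32 32 31 39
```

Bumps 10 mm wide show at X≈29, 39, 57 and 99. I'll extend the range to look for the fifth.

```bash
python3 - <<'E'
import cv2,numpy as np
for f,x0 in(("r7",-60),("r8",-40)):
    g=cv2.cvtColor(cv2.imread(f"pics/{f}.png"),cv2.COLOR_BGR2GRAY).astype(float)
    h=72 if f=="r7" else 65
    for y in((-35,-28),(-25,-15),(-12,-2)):
        p=g[(y[0]+h)*2:(y[1]+h)*2].mean(0)
        a=86 if f=="r7" else -20
        print(f,y,a,*np.int32([p[int((X-x0)*2):int((X-x0)*2)+4].mean() for X in range(a,150,2)]))
E
```

```text
r7 (-35, -28) 86 84 85 85 81 73 76 81 77 73 80 85 85 84 83 83 84 83 82 84 84 84 84 84 87 116 153 150 137 135 132 109 102
r7 (-25, -15) 86 84 85 81 66 58 71 80 74 65 76 84 82 67 57 70 79 74 66 75 84 85 84 84 88 119 157 154 140 137 135 116 101
r7 (-12, -2) 86 84 84 81 64 58 71 80 74 67 78 84 80 63 56 70 79 74 66 75 83 83 83 83 87 121 159 156 141 136 135 120 100
r8 (-35, -28) -20 168 146 105 82 79 79 77 72 66 60 54 51 49 49 49 49 49 49 49 49 48 48 48 50 51 50 49 48 49 50 50 49 48 48 48 49 49 49 50 50 49 48 49 49 49 49 49 49 49 50 50 50 50 49 50 50 49 48 49 52 53 51 49 49 50 50 50 50 50 50 50 49 47 42 37 35 35 34 35 39 46 39 33 33 33
r8 (-25, -15) -20 169 147 106 82 79 79 79 79 79 79 79 78 77 74 69 64 58 54 51 50 49 48 48 53 58 58 51 47 51 57 57 52 47 47 49 48 47 51 56 56 51 47 48 50 50 50 50 50 50 50 50 50 50 50 50 50 49 47 50 56 58 53 47 49 51 53 51 53 61 64 59 50 43 43 43 45 46 47 47 48 50 51 53 57 60
r8 (-12, -2) -20 147 123 79 54 51 51 51 50 51 51 51 51 52 51 51 50 50 50 50 50 50 48 47 52 58 58 52 47 49 55 57 53 48 47 49 49 47 49 54 56 52 48 48 50 51 50 50 50 50 50 50 50 50 50 50 51 49 46 49 56 58 53 47 50 73 115 126 127 126 126 126 126 126 126 126 126 126 126 126 126 125 125 124 123 123
```

Five pins are visible in the tray at X≈29, 39, 57, 99 and 117, inside the walls at −47 and 153. The arm is clear of everything.

```bash
python3 - <<'E'
from bench import arm
print(arm.read_time_s(), arm.hand_in())
E
```

```text
the job is handed in; nothing more can be done
29.7333 None
```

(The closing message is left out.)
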